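Load the microscope specimen carrier from the resin mould and start the scan

TASK

Get the carrier ready for the microscope: lift every resin specimen block out of the blue casting mould and seat each one flat, right way up and fully home in an oblong pocket of its own in the aluminium carrier (any pocket, either way round), and take the reference block with the yellow head up and off its forked stand and seat it fully home, upright, in the carrier's square pocket, in whatever order you like. When everything is seated, press the red start button on the white lamp box fully down and let it go, leaving all the blocks seated. Do not knock over or shove the other things on the bench.

Things in the scene. Friction and masses are not known exactly. Their poses are not given: they have to be found in the camera images.
- mould: blue casting mould, fixed, 180 x 140 x 24 mm, its origin at the centre of its underside, z up. Four oblong cavities 73 x 43 mm (long side along mould x), 14 mm deep, centred at mould x = +-42 mm, y = +-35 mm; 2 to 4 of them hold a specimen block, seated on the cavity floor 10 mm above the bench, its upper 22 mm standing above the mould
- block0: red resin specimen block, 70 (x) x 40 (y) x 36 (z) mm, about 0.12 kg, a polished inset on its top; origin at the centre of its underside. Starts in a mould cavity, may be absent
- block1: green resin specimen block, 70 (x) x 40 (y) x 36 (z) mm, about 0.12 kg, a polished inset on its top; origin at the centre of its underside. Starts in a mould cavity, may be absent
- block2: orange resin specimen block, 70 (x) x 40 (y) x 36 (z) mm, about 0.12 kg, a polished inset on its top; origin at the centre of its underside. Starts in a mould cavity, may be absent
- block3: cream resin specimen block, 70 (x) x 40 (y) x 36 (z) mm, about 0.12 kg, a polished inset on its top; origin at the centre of its underside. Starts in a mould cavity, may be absent
- carrier: aluminium specimen carrier plate, loose on the bench, 1.4 kg, 180 (x) x 230 (y) x 22 (z) mm, origin at the centre of its underside, z up. Four oblong pockets and one square pocket, all 12 mm deep with a 3 mm chamfer at the mouth
- pocket0 (a point): centre of the mouth (carrier's top face, 22 mm up) of an oblong pocket of the carrier, 74 mm along carrier x by 44 mm along carrier y, 12 mm deep; axes as the carrier's
- pocket1 (a point): centre of the mouth (carrier's top face, 22 mm up) of an oblong pocket of the carrier, 74 mm along carrier x by 44 mm along carrier y, 12 mm deep; axes as the carrier's
- pocket2 (a point): centre of the mouth (carrier's top face, 22 mm up) of an oblong pocket of the carrier, 74 mm along carrier x by 44 mm along carrier y, 12 mm deep; axes as the carrier's
- pocket3 (a point): centre of the mouth (carrier's top face, 22 mm up) of an oblong pocket of the carrier, 74 mm along carrier x by 44 mm along carrier y, 12 mm deep; axes as the carrier's
- square_pocket (a point): centre of the mouth of the carrier's square pocket, 68 x 68 mm, 12 mm deep; axes as the carrier's
- reference: reference block, 0.3 kg: dark steel base 64 x 64 x 22 mm, a stem 14 mm square from 22 to 50 mm up, and a yellow head 40 x 40 mm from 50 to 76 mm up; origin at the centre of its underside. Hangs at the start by its head on the stand's fork, its underside 50 mm above the bench
- stand: white stand, fixed, origin on the bench below the hanging block. Its fork opens to the stand's -x: two prongs along x at y = +-14.5 mm, 9 mm wide, tops 100 mm up, with upturned tips 8 mm higher at x = -28 to -34 mm, so lift the block over 8 mm, then bring it 70 mm to -x. Post at x = +53 to +67 mm, 100 mm high, 50 mm wide; foot plate 130 x 120 x 8 mm
- lamp_box: white lamp control box, fixed, 110 x 130 x 60 mm high, origin at the centre of its underside, the start button on its top
- start (a joint): travel of the red start button, 0 = up, 0.007 m = fully down; a spring (about 5 N) lifts it again
- start_top (a point): centre of the red start button's top face (radius 18 mm)
- slide_box: grey open slide box 90 x 120 x 35 mm, loose, leave alone (origin: centre of underside, as for the five below)
- dish: white shallow dish, radius 42, height 16 mm, leave alone
- oil: amber oil bottle, radius 20, height 85 mm, leave alone
- tin: green round tin, radius 26, height 36 mm, leave alone
- jar: glass jar, radius 30, height 70 mm, leave alone
- mug: blue mug, radius 38, height 85 mm, leave alone
Not all that is in view belongs to the job. Of the things shaped like the block1, the green one is meant. Of the things that look like the block0, the larger one is meant.

How it is judged:
On the way, in this order (a step that is already met when the one before it is completed fails the run):
1. every specimen block and the reference block are seated in the carrier's pockets (((horizontal distance between block0 and pocket0 below 0.006 m and z of block0 in the frame of pocket0 below -0.009 m and angle between block0's own z axis and vertical below 0.07 rad and angle between the x axis of block0 and the x axis of carrier, either way round below 0.12 rad) or (horizontal distance between block0 and pocket1 below 0.006 m and z of block0 in the frame of pocket1 below -0.009 m and angle between block0's own z axis and vertical below 0.07 rad and angle between the x axis of block0 and the x axis of carrier, either way round below 0.12 rad) or (horizontal distance between block0 and pocket2 below 0.006 m and z of block0 in the frame of pocket2 below -0.009 m and angle between block0's own z axis and vertical below 0.07 rad and angle between the x axis of block0 and the x axis of carrier, either way round below 0.12 rad) or (horizontal distance between block0 and pocket3 below 0.006 m and z of block0 in the frame of pocket3 below -0.009 m and angle between block0's own z axis and vertical below 0.07 rad and angle between the x axis of block0 and the x axis of carrier, either way round below 0.12 rad)) and ((horizontal distance between block1 and pocket0 below 0.006 m and z of block1 in the frame of pocket0 below -0.009 m and angle between block1's own z axis and vertical below 0.07 rad and angle between the x axis of block1 and the x axis of carrier, either way round below 0.12 rad) or (horizontal distance between block1 and pocket1 below 0.006 m and z of block1 in the frame of pocket1 below -0.009 m and angle between block1's own z axis and vertical below 0.07 rad and angle between the x axis of block1 and the x axis of carrier, either way round below 0.12 rad) or (horizontal distance between block1 and pocket2 below 0.006 m and z of block1 in the frame of pocket2 below -0.009 m and angle between block1's own z axis and vertical below 0.07 rad and angle between the x axis of block1 and the x axis of carrier, either way round below 0.12 rad) or (horizontal distance between block1 and pocket3 below 0.006 m and z of block1 in the frame of pocket3 below -0.009 m and angle between block1's own z axis and vertical below 0.07 rad and angle between the x axis of block1 and the x axis of carrier, either way round below 0.12 rad)) and ((horizontal distance between block2 and pocket0 below 0.006 m and z of block2 in the frame of pocket0 below -0.009 m and angle between block2's own z axis and vertical below 0.07 rad and angle between the x axis of block2 and the x axis of carrier, either way round below 0.12 rad) or (horizontal distance between block2 and pocket1 below 0.006 m and z of block2 in the frame of pocket1 below -0.009 m and angle between block2's own z axis and vertical below 0.07 rad and angle between the x axis of block2 and the x axis of carrier, either way round below 0.12 rad) or (horizontal distance between block2 and pocket2 below 0.006 m and z of block2 in the frame of pocket2 below -0.009 m and angle between block2's own z axis and vertical below 0.07 rad and angle between the x axis of block2 and the x axis of carrier, either way round below 0.12 rad) or (horizontal distance between block2 and pocket3 below 0.006 m and z of block2 in the frame of pocket3 below -0.009 m and angle between block2's own z axis and vertical below 0.07 rad and angle between the x axis of block2 and the x axis of carrier, either way round below 0.12 rad)) and ((horizontal distance between block3 and pocket0 below 0.006 m and z of block3 in the frame of pocket0 below -0.009 m and angle between block3's own z axis and vertical below 0.07 rad and angle between the x axis of block3 and the x axis of carrier, either way round below 0.12 rad) or (horizontal distance between block3 and pocket1 below 0.006 m and z of block3 in the frame of pocket1 below -0.009 m and angle between block3's own z axis and vertical below 0.07 rad and angle between the x axis of block3 and the x axis of carrier, either way round below 0.12 rad) or (horizontal distance between block3 and pocket2 below 0.006 m and z of block3 in the frame of pocket2 below -0.009 m and angle between block3's own z axis and vertical below 0.07 rad and angle between the x axis of block3 and the x axis of carrier, either way round below 0.12 rad) or (horizontal distance between block3 and pocket3 below 0.006 m and z of block3 in the frame of pocket3 below -0.009 m and angle between block3's own z axis and vertical below 0.07 rad and angle between the x axis of block3 and the x axis of carrier, either way round below 0.12 rad)) and horizontal distance between reference and square_pocket below 0.006 m and z of reference in the frame of square_pocket below -0.009 m and angle between reference's own z axis and vertical below 0.07 rad), for 0.2 s.
2. the start button is pressed down (value of joint start above 0.005 m), for 0.05 s.
At the end, for the whole second after the job is handed in: Each block present is in an oblong pocket, the reference block in the square one: within 6 mm of its centre, 9 mm or more below the mouth, level within 0.07 rad, oblong blocks square within 0.12 rad; all at rest, start button up again (all of step 1 and value of joint start below 0.0015 m and linear speed of each of reference, carrier, block0, block1, block2, block3 below 0.02 m/s); the robot touches nothing.
It fails at once if a bystander (slide box, dish, oil bottle, tin, jar, mug) is shoved more than 6 to 8 cm (distance of any of slide_box, dish, tin from where it was at the start of the episode above 0.08 m or distance of any of oil, jar, mug from where it was at the start of the episode above 0.06 m).
It fails at once if the oil bottle, jar or mug is knocked over (angle between any of oil, jar, mug's own z axis and vertical above 0.7 rad).
Of block0, block1, block2, block3 only 2 to 4 are there at a start; the rules pass over those that are not, and their reading is None.
At some moment in a run one of carrier may be knocked a few centimetres aside while the robot is not near it.
Once in a run the grip may slacken for a moment while it holds something.
It also fails if it takes over 210 s, if anything falls off the work surface, if the arm or the gripper's body presses on something with over 40 N, if the wrist force passes 120 N, or if a joint passes its speed limit or range.

ROBOT

A 6-joint arm with a two-finger parallel gripper is mounted at the origin on the work surface. World frame = base frame: x ahead of the robot, y to its left, z up, the work surface at z = 0. Lengths are in m, angles in rad, forces in N, time in s.
With the tool pointing down it reaches from about 0.375 to 0.9 m from the base axis. Payload 3.1 kg.
Tool frame: the origin (TCP) lies midway between the tips of the shut fingers; the grasp point (between the pads) lies 19 mm behind it; z points along the fingers, y is the line along which they close (so a half turn about z gives the same grasp; the last joint's range is limited). The gripper opens to 87 mm and grips with 3 to 60 N. Pads are 19 mm wide; open, the fingers measure 117 mm over their backs; the gripper's body (75 mm by 190 mm) begins 51 mm behind the grasp point.
Start: joints at [1.056, 0.527, 1.433, -0, 1.181, -0.178], TCP at [0.207, 0.59, 0.223] pointing down, gripper open.
Joint ranges: [-3.08, 3.08], [-0.75, 2.2], [0.22, 2.44], [-1.43, 4.57], [0, 2.65], [-2.85, 2.85]. Speed limits (rad/s): [2.79, 2.79, 3.14, 3.14, 3.14, 3.14].

INTERFACE

Orientations are given as a unit quaternion [x, y, z, w].
In Python, from rig import robot gives the robot as it stands. The module is installed in compiled form; this text tells all that it offers.
- The arm moves only by the tool play_rows, never from a script. Its arguments are lists of equal length, an entry for each row: "gripper": the closure, from -1 (fully open) to 1 (shut); "delta_pos": the shift along the tool's x, y, z in cm, a list of three; "turn": the turn, a rotation vector about the tool's x, y, z in rad, a list of three. A call has 1 to 12 rows; each row is the pose to reach, as a shift and turn from the pose commanded when the call began, along the tool's axes at that moment; what a row does not reach only later rows make up. A row lasts 1/8 s, in which the tool goes at most 62.5 mm and 10.7 degrees, less where a joint would pass 70% of its speed; a pose out of reach is approached as far as the arm can. A call with a gripper value outside its range is refused whole. The fingers move at their own pace and stop on an object; "squeeze" is the grip in N (left out, the last holds). Time passes only in rows, so rows that repeat a pose let the fingers close. It gives the time, the measured TCP pose, the force, the opening and the grip force at its end, in the units of the state.
- robot.get_obs(): the state, without advancing time (a new reading comes with each control period).
- robot.camera(name): name is "side" or "top" or "wrist"; returns a dict with "color" (480x640x3 uint8, red, green, blue), "vfov" (degrees; the focal length in pixels is half the picture's height over the tangent of half this angle, whatever the lens; pixels are square), "cx", "cy" (the principal point, pixels), "R" (3x3) and "t" (3): a world point X has camera coordinates R X + t. Camera axes: x right, y down, z forward; pixel columns grow to the right and rows downward; lengths in m; the calibration is good to about 2 mm. A picture is of the moment at which its call begins. There is no depth.
- robot.hand_in(): hands the job in; it is judged then, once.
The state is a dict: "time": time; "q": joint angles; "joint_velocities": joint speeds; "joint_torque": joint torques, N m; "position": TCP position; "tool_rot": TCP orientation; "ft_force": force on the tool from outside, world axes, zero at the start; "moment": the same for the moment, N m; "grip_width": finger opening in m; "grip_force": force on a finger pad.
Only numpy, scipy, OpenCV 4.12 (cv2) and the standard library are available. Lean on these libraries where they do the work, as an engineer would, in place of code of your own. Each camera call takes 0.05 s, during which the arm holds its last target. There are 200 camera calls.

## Working session

There is one attempt and no reset: what is moved stays moved. The work goes in short steps, Python scripts to look and compute and a tool call to move; the robot and the scene stay as the last step left them, time stands still between calls to the robot, and variables do not carry over. Pictures are saved under pics/ and viewed, at most 14 in all, crops included, and the job is handed in when it is done.

Besides the shell and the picture viewer there is one more tool, called after "Request:" as a command line: name --argument value ..., lists and objects as JSON in quotes. play_rows: Moves the arm, as the interface text tells. Its arguments: {"type":"object","properties":{"gripper":{"type":"array","items":{"type":"number"}},"delta_pos":{"type":"array","items":{"type":"array","items":{"type":"number"}}},"turn":{"type":"array","items":{"type":"array","items":{"type":"number"}}},"squeeze":{"type":"number"}},"required":["gripper","delta_pos","turn"]}

```bash
mkdir -p pics; cat > h.py <<'E'
import numpy as np, cv2
from rig import robot
from scipy.spatial.transform import Rotation as Ro
def snap(n,f=None):
    c=robot.camera(n)
    if f: cv2.imwrite('pics/'+f,c['color'][:,:,::-1])
    return c
def ray(c,uv,z):
    f=240/np.tan(np.radians(c['vfov'])/2)
    R=np.array(c['R']);t=np.array(c['t'])
    uv=np.atleast_2d(uv).astype(float)
    d=np.c_[(uv[:,0]-c['cx'])/f,(uv[:,1]-c['cy'])/f,np.ones(len(uv))]@R
    o=-R.T@t
    return o+d*((z-o[2])/d[:,2])[:,None]
def proj(c,X):
    f=240/np.tan(np.radians(c['vfov'])/2)
    p=np.atleast_2d(X)@np.array(c['R']).T+np.array(c['t'])
    return np.c_[f*p[:,0]/p[:,2]+c['cx'],f*p[:,1]/p[:,2]+c['cy']]
E
python3 - <<'E'
from h import *
for n in ('top','side','wrist'):
    c=snap(n,n+'0.png'); print(n,c['vfov'],c['cx'],c['cy'],np.round(c['R'],3).tolist(),np.round(c['t'],3), -np.array(c['R']).T@c['t'])
o=robot.get_obs(); print({k:np.round(v,3).tolist() for k,v in o.items()})
E
```

```text
top 48.51725628316705 317.2694397109104 243.5464129899808 [[0.091, -0.996, 0.0], [-0.974, -0.089, -0.209], [0.209, 0.019, -0.978]] [-0.037  0.506  1.155] [ 0.25553433 -0.01346965  1.23558329]
side 50.53980714006374 325.1342011280673 242.90445479769298 [[0.946, -0.324, -0.017], [-0.221, -0.603, -0.767], [0.238, 0.729, -0.642]] [-0.45   0.184  1.143] [ 0.19356558 -0.86806412  0.86624926]
wrist 67.7630951682982 320.3405693499013 236.82140932352357 [[0.33, 0.944, 0.0], [0.905, -0.316, 0.283], [0.267, -0.093, -0.959]] [-0.626 -0.035  0.39 ] [0.13347571 0.61614681 0.38385234]
{'time': 0.15, 'q': [1.055, 0.528, 1.434, -0.0, 1.181, -0.178], 'joint_velocities': [0.001, -0.002, -0.003, 0.001, -0.001, -0.0], 'joint_torque': [0.001, -44.043, -17.684, 0.063, 0.055, -0.0], 'position': [0.206, 0.589, 0.222], 'tool_rot': [0.168, 0.986, -0.001, -0.0], 'ft_force': [-0.586, -0.846, -0.683], 'moment': [0.031, 0.034, 0.005], 'grip_force': 0.0, 'grip_width': 0.087}
```

View pics/top0.png

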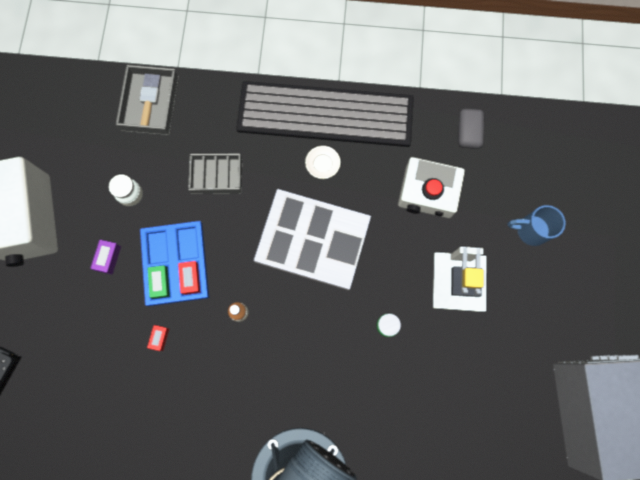

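View pics/side0.png

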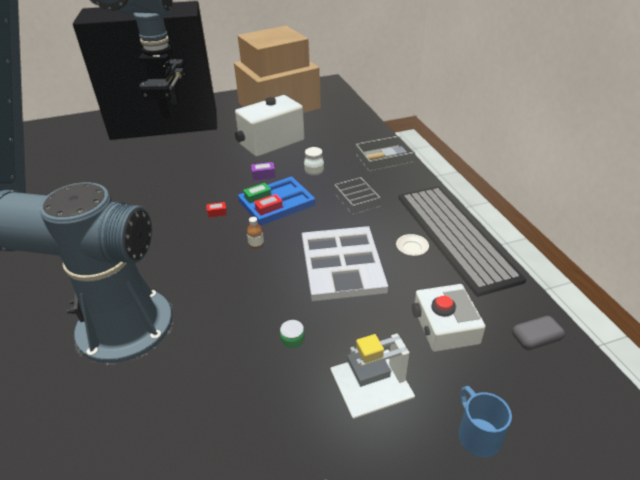

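The top view shows the red block at (188,277) and the green block at (157,282) in the mould. The carrier is at (312,238) with its square pocket at (344,247), the button at (433,187) and the yellow head at (473,277). The small red block at (157,338) and the purple one are decoys. The side view agrees with this.

```bash
cat >> h.py <<'E'
def mask(c,name):
    h=cv2.cvtColor(c['color'],cv2.COLOR_RGB2HSV); H,S,V=[h[:,:,i].astype(int) for i in range(3)]
    m={'red':((H<8)|(H>172))&(S>140)&(V>80),'green':(H>45)&(H<80)&(S>120)&(V>60),
       'blue':(H>95)&(H<125)&(S>130)&(V>60),'yellow':(H>20)&(H<35)&(S>130)&(V>100),
       'orange':(H>8)&(H<19)&(S>140)&(V>100),'grey':(S<45)&(V>150)}[name]
    return m.astype(np.uint8)*255
def blobs(c,name,z,amin=60):
    out=[]
    cs,_=cv2.findContours(mask(c,name),cv2.RETR_EXTERNAL,cv2.CHAIN_APPROX_NONE)
    for k in sorted(cs,key=cv2.contourArea,reverse=True):
        if cv2.contourArea(k)<amin: break
        W=ray(c,k[:,0,:]+0.,z)[:,:2]
        r=cv2.minAreaRect((W*1000).astype(np.float32))
        (x,y),(a,b),g=r
        if a<b: a,b,g=b,a,g+90
        g=(g+90)%180-90   # direction of the long side
        out.append((round(x,1),round(y,1),round(a,1),round(b,1),round(g,1),k[:,0].mean(0).round().tolist()))
    return out
def go(x,y,z,yaw):
    """move to world TCP pos, tool down, tool y (closing line) along world angle yaw (deg, mod 180)"""
    o=robot.get_obs(); R=Ro.from_quat(o['tool_rot']); M=R.as_matrix()
    best=None
    for k in (0,180):
        a=np.radians(yaw+k); Y=np.array([np.cos(a),np.sin(a),0]); Z=np.array([0,0,-1.]); X=np.cross(Y,Z)
        T=Ro.from_matrix(np.c_[X,Y,Z]); rv=(R.inv()*T).as_rotvec()
        q6=o['q'][5]
        if best is None or np.linalg.norm(rv)<np.linalg.norm(best): best=rv
    d=M.T@(np.array([x,y,z])-o['position'])*100
    print('delta cm',d.round(2),'turn',best.round(3),'| pos',np.round(o['position'],4),'q6',round(o['q'][5],2),'t',o['time'],'w',round(o['grip_width'],4),'gf',round(o['grip_force'],1))
E
python3 - <<'E'
from h import *
c=snap('top')
for n,z in (('red',.046),('green',.046),('orange',.046),('blue',.024),('yellow',.126),('grey',.022)): print(n,blobs(c,n,z))
print('button',blobs(c,'red',.065)[:2])
print('oil,tin,jar,mug',ray(c,[(237,312),(389,324)],.04).round(3))
E
```

```text
red [(405.7, 290.9, 70.4, 40.1, 13.0, [189.0, 277.0]), (266.5, 340.5, 52.4, 34.7, -8.4, [157.0, 338.0]), (668.8, -250.3, 39.5, 37.4, 2.8, [434.0, 187.0])]
green [(389.9, 358.7, 70.0, 41.5, 12.8, [158.0, 282.0])]
orange []
blue [(439.8, 336.5, 184.7, 145.1, 12.9, [173.0, 263.0])]
yellow [(440.9, -315.6, 47.7, 28.7, 42.2, [469.0, 281.0])]
grey [(1048.8, 63.4, 1641.5, 229.2, 89.9, [326.0, 42.0]), (527.2, 22.6, 232.7, 183.1, 78.6, [313.0, 239.0]), (191.2, -683.9, 256.1, 121.8, 8.2, [618.0, 410.0]), (464.8, -323.5, 148.3, 121.0, 1.0, [460.0, 278.0]), (683.2, -250.6, 135.9, 115.4, 81.8, [432.0, 185.0]), (552.7, 731.9, 221.8, 72.0, 12.3, [13.0, 203.0]), (837.3, 458.6, 138.5, 98.3, -0.1, [149.0, 102.0]), (57.0, 18.3, 194.0, 82.9, -72.4, [292.0, 448.0]), (716.0, 15.3, 84.4, 81.5, -84.8, [322.0, 162.0]), (801.4, 20.9, 395.1, 15.6, 89.9, [324.0, 129.0]), (824.4, 21.6, 394.0, 15.6, 90.0, [324.0, 120.0]), (847.3, 20.3, 393.7, 15.5, 89.9, [326.0, 112.0]), (870.3, 21.5, 393.8, 15.5, 89.9, [326.0, 103.0]), (893.2, 20.3, 393.4, 15.4, 89.9, [327.0, 95.0]), (606.4, 481.8, 79.1, 59.7, 51.3, [124.0, 189.0]), (665.1, 238.2, 70.6, 50.1, 5.2, [228.0, 175.0]), (343.2, -168.6, 49.8, 46.9, -84.8, [389.0, 324.0]), (657.2, 310.5, 73.1, 23.6, 5.2, [198.0, 175.0]), (661.2, 280.5, 70.7, 20.2, 5.5, [210.0, 174.0]), (1217.3, -689.7, 142.5, 14.6, -84.8, [613.0, 2.0]), (394.1, 369.5, 43.9, 19.4, 13.1, [156.0, 281.0]), (441.3, 502.7, 44.0, 20.0, -6.8, [103.0, 255.0]), (410.8, 300.2, 42.6, 18.2, 12.7, [187.0, 276.0]), (345.0, 182.9, 20.5, 20.4, 7.0, [234.0, 309.0]), (267.0, 350.1, 30.0, 12.7, -5.6, [156.0, 338.0])]
button [(403.3, 286.0, 69.2, 39.5, 13.0, [189.0, 277.0]), (266.3, 334.9, 51.6, 34.1, -8.4, [157.0, 338.0])]
oil,tin,jar,mug [[ 0.339  0.174  0.04 ]
 [ 0.343 -0.166  0.04 ]]
```

View pics/wrist0.png

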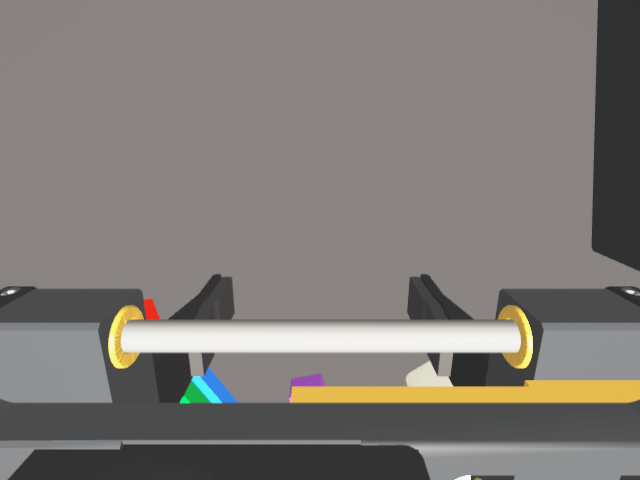

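The wrist camera mostly sees the gripper itself, with the block at its lower edge, so the fixed cameras will do the measuring. Next I take a close-up of the carrier and the stand, and work out the first move.

```bash
python3 - <<'E'
from h import *
go(.3914,.3619,.12,103)
c=snap('top');s=snap('side')
im=c['color'][:,:,::-1]; a=cv2.resize(im[180:300,245:385],None,fx=4,fy=4,interpolation=cv2.INTER_CUBIC)[:480,:560]
a2=cv2.resize(im[240:320,425:500],None,fx=3,fy=3,interpolation=cv2.INTER_CUBIC)
b=s['color'][:,:,::-1]; b2=cv2.resize(b[320:420,325:425],None,fx=2.4,fy=2.4,interpolation=cv2.INTER_CUBIC)
out=np.zeros((480,800,3),np.uint8); out[:,:560]=a; out[:240,560:785]=a2; out[240:,560:800]=b2
cv2.imwrite('pics/crop1.png',out)
for n in ('red','green'):   # insets inside blocks, z=.046
    pass
print([b for b in blobs(c,'grey',.046) if 30<b[2]<50 and 15<b[3]<25])
print('side',[b for b in blobs(s,'grey',.046) if 25<b[2]<50 and 10<b[3]<25])
E
```

```text
delta cm [-24.99 -15.35  10.21] turn [-0.001 -0.001 -0.564] | pos [0.2063 0.5895 0.2219] q6 -0.18 t 0.2 w 0.0868 gf 0.0
[(391.4, 362.0, 43.1, 19.0, 13.1, [156.0, 281.0]), (437.7, 492.4, 43.2, 19.6, -6.8, [103.0, 255.0]), (407.7, 293.9, 41.8, 17.7, 12.9, [187.0, 276.0])]
side []
```

View pics/crop1.png

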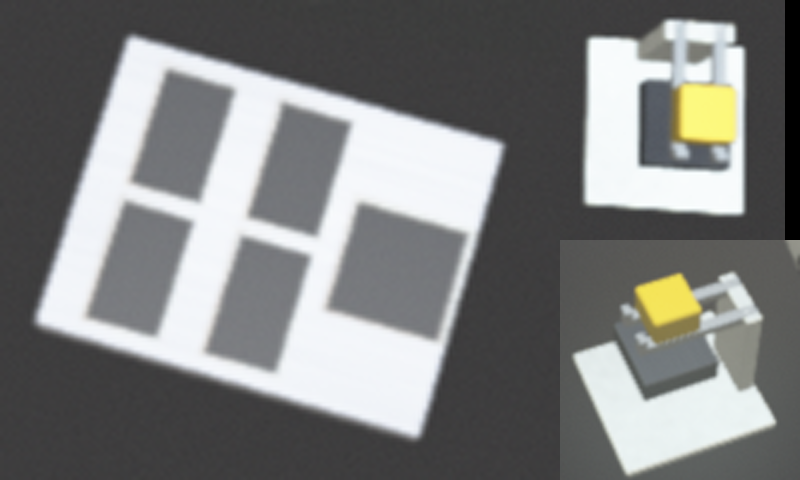

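The crop shows all five pockets as dark areas and the yellow head on its fork, with the opening towards the robot. Next: move above the green block.

Request:
play_rows --gripper '[-0.26, -0.26, -0.26, -0.26, -0.26, -0.26, -0.26, -0.26, -0.26, -0.26]' --delta_pos '[[-4, -2.5, 1], [-9, -5.5, 3], [-14, -8.5, 5], [-19, -12, 8], [-23, -14.5, 9.5], [-25, -15.35, 10.2], [-25, -15.35, 10.2], [-25, -15.35, 10.2], [-25, -15.35, 10.2], [-25, -15.35, 10.2]]' --turn '[[0, 0, -0.1], [0, 0, -0.2], [0, 0, -0.3], [0, 0, -0.4], [0, 0, -0.5], [0, 0, -0.564], [0, 0, -0.564], [0, 0, -0.564], [0, 0, -0.564], [0, 0, -0.564]]' --squeeze 25

```text
time: 1.55
position: [0.3911, 0.3632, 0.1209]
tool_rot: [-0.114, 0.993, 0.0, 0.0]
ft_force: [0.9, 0.8, 0.2]
grip_width: 0.055
grip_force: 0.0
```

```bash
cat >> h.py <<'E'
def pockets(c,z=.022):
    """dark pocket blobs inside the carrier: area-centroid of the outline cast onto the mouth plane"""
    g=cv2.cvtColor(c['color'],cv2.COLOR_RGB2HSV); m=((g[:,:,1]<45)&(g[:,:,2]>150)).astype(np.uint8)*255
    cs,hi=cv2.findContours(m,cv2.RETR_CCOMP,cv2.CHAIN_APPROX_NONE); res=[]
    for k,hh in zip(cs,hi[0]):
        if hh[3]<0 or cv2.contourArea(k)<200: continue
        W=ray(c,k[:,0]+0.,z)[:,:2]*1000
        (x,y),(a,b),an=cv2.minAreaRect(W.astype(np.float32))
        if not(35<min(a,b)<80 and max(a,b)<85): continue
        if a<b: a,b,an=b,a,an+90
        res.append((round(x,1),round(y,1),round(a,1),round(b,1),round((an+90)%180-90,1)))
    return res
E
python3 - <<'E'
from h import *
go(.3914,.362,.029,103)
for n in ('top','side'):
    c=snap(n); print(n,pockets(c)); print([b for b in blobs(c,'yellow',.126)], [b for b in blobs(c,'red',.067)])
    print('grey',[b for b in blobs(c,'grey',.022) if 180<b[2]<240])
E
```

```text
delta cm [ 0.01 -0.13  9.19] turn [0.    0.001 0.002] | pos [0.3911 0.3632 0.1209] q6 -1.26 t 1.55 w 0.055 gf 0.0
top [(457.5, -340.8, 78.0, 70.4, -88.4), (484.7, 26.1, 74.2, 44.1, -11.5), (511.3, -52.9, 68.3, 68.3, -11.2), (499.3, 96.7, 74.1, 44.5, -11.1), (567.0, 9.5, 74.2, 44.4, -11.6), (581.3, 79.6, 74.4, 44.9, -11.1), (674.4, -251.6, 58.9, 55.6, -40.0)]
[(440.9, -315.6, 47.7, 28.7, 42.2, [469.0, 281.0])] [(402.6, 287.3, 68.9, 43.3, 12.5, [188.0, 277.0]), (266.4, 334.6, 51.6, 33.5, -7.8, [157.0, 338.0]), (661.6, -245.9, 38.5, 36.9, 5.2, [434.0, 187.0])]
grey [(527.2, 22.6, 232.7, 183.1, 78.6, [313.0, 239.0]), (552.7, 731.9, 221.8, 72.0, 12.3, [13.0, 203.0]), (58.3, 23.8, 190.7, 76.5, -67.4, [290.0, 448.0])]
side [(685.2, -207.3, 64.7, 61.1, 11.1), (484.4, 22.7, 74.6, 44.7, -11.6), (566.3, 6.1, 74.3, 44.3, -11.6), (498.8, 93.2, 75.0, 44.7, -11.3), (580.8, 76.5, 74.6, 44.2, -11.1)]
[(450.2, -329.5, 41.8, 41.1, -89.1, [369.0, 345.0])] [(398.3, 250.8, 75.4, 64.2, 12.9, [267.0, 203.0]), (261.3, 273.4, 60.6, 51.5, 83.6, [216.0, 209.0]), (665.3, -233.3, 33.5, 32.6, 10.2, [444.0, 302.0])]
grey [(527.5, 22.2, 235.5, 183.2, 78.6, [342.0, 262.0]), (7.2, -30.0, 198.9, 153.8, 16.0, [126.0, 334.0]), (589.0, 925.4, 181.8, 152.2, 17.7, [278.0, 107.0]), (-72.4, 1249.6, 198.4, 36.5, -89.2, [92.0, 102.0])]
```

The two views agree if the dark pocket outline lies at the chamfer's foot (z = 19 mm). Descend and grip green.

Request:
play_rows --gripper '[-0.26, -0.26, -0.26, -0.26, -0.26, 0.6, 0.6, 0.6, 0.6, 0.6, 0.6]' --delta_pos '[[0, -0.1, 4], [0, -0.1, 8], [0, -0.1, 9.2], [0, -0.1, 9.2], [0, -0.1, 9.2], [0, -0.1, 9.2], [0, -0.1, 9.2], [0, -0.1, 9.2], [0, -0.1, 9.2], [0, -0.1, 9.2], [0, -0.1, 9.2]]' --turn '[[0, 0, 0], [0, 0, 0], [0, 0, 0], [0, 0, 0], [0, 0, 0], [0, 0, 0], [0, 0, 0], [0, 0, 0], [0, 0, 0], [0, 0, 0], [0, 0, 0]]' --squeeze 30

```text
time: 3.02
position: [0.3924, 0.3616, 0.0294]
tool_rot: [-0.113, 0.994, 0.0, 0.001]
ft_force: [0.1, -0.2, 5.7]
grip_width: 0.0403
grip_force: 30.0
```

```bash
python3 - <<'E'
from h import *
go(.3914,.362,.130,103)
E
```

```text
delta cm [  0.08   0.06 -10.06] turn [0.    0.001 0.   ] | pos [0.3924 0.3616 0.0294] q6 -1.26 t 3.025 w 0.0403 gf 30.0
```

Request:
play_rows --gripper '[0.6, 0.6, 0.6, 0.6, 0.6]' --delta_pos '[[0, 0, -1], [0, 0, -4], [0, 0, -8], [0, 0, -10], [0, 0, -10]]' --turn '[[0, 0, 0], [0, 0, 0], [0, 0, 0], [0, 0, 0], [0, 0, 0]]'

```text
time: 3.65
position: [0.3928, 0.362, 0.1302]
tool_rot: [-0.113, 0.994, 0.001, 0.002]
ft_force: [0.2, 0.1, -0.9]
grip_width: 0.0399
grip_force: 30.0
```

```bash
python3 - <<'E'
from h import *
go(.5008,.0968,.12,78.7)
c=snap('top'); z=robot.get_obs()['position'][2]
print(pockets(c)); print(blobs(c,'green',z+.017))
E
```

```text
delta cm [ -4.54 -28.27   1.01] turn [0.002 0.003 0.424] | pos [0.3928 0.362  0.1302] q6 -1.26 t 3.65 w 0.0399 gf 30.0
[(457.5, -340.8, 78.0, 70.4, -88.4), (484.9, 26.3, 73.8, 44.5, -11.6), (511.3, -52.9, 68.3, 68.3, -11.2), (499.3, 96.7, 74.1, 44.5, -11.1), (567.0, 9.5, 74.2, 44.4, -11.6), (581.3, 80.2, 74.4, 44.5, -12.1), (674.4, -251.6, 58.9, 55.6, -40.0)]
[(361.5, 354.4, 43.7, 14.4, -84.8, [143.0, 288.0])]
```

Request:
play_rows --gripper '[0.6, 0.6, 0.6, 0.6, 0.6, 0.6, 0.6, 0.6, 0.6, 0.6]' --delta_pos '[[-0.5, -3, 0], [-1.2, -7.5, 0.2], [-2, -12.5, 0.4], [-3, -18, 0.6], [-3.8, -23, 0.8], [-4.3, -26.8, 1], [-4.54, -28.27, 1], [-4.54, -28.27, 1], [-4.54, -28.27, 1], [-4.54, -28.27, 1]]' --turn '[[0, 0, 0.05], [0, 0, 0.12], [0, 0, 0.2], [0, 0, 0.28], [0, 0, 0.36], [0, 0, 0.42], [0, 0, 0.424], [0, 0, 0.424], [0, 0, 0.424], [0, 0, 0.424]]'

```text
time: 4.95
position: [0.4991, 0.0975, 0.1185]
tool_rot: [0.097, 0.995, 0.0, -0.0]
ft_force: [-0.6, -0.2, -0.8]
grip_width: 0.0397
grip_force: 30.0
```

```bash
python3 - <<'E'
from h import *
c=snap('side','side1.png'); z=robot.get_obs()['position'][2]
print(pockets(c,.019),blobs(c,'green',z+.017))
go(.5008,.0968,.029,78.7)
cv2.imwrite('pics/s1.png',cv2.resize(c['color'][140:320,200:440,::-1],None,fx=2.5,fy=2.5))
E
```

```text
[(687.0, -205.0, 65.0, 61.4, 11.1), (485.5, 25.9, 74.9, 44.9, -11.6), (567.6, 9.2, 74.6, 44.5, -11.6), (499.8, 96.7, 75.2, 45.0, -11.3), (582.2, 79.9, 74.9, 44.4, -11.1)] []
delta cm [-0.17 -0.03  8.96] turn [ 0.    -0.     0.002] | pos [0.4992 0.0974 0.1186] q6 -1.4 t 5.0 w 0.0397 gf 30.0
```

View pics/s1.png

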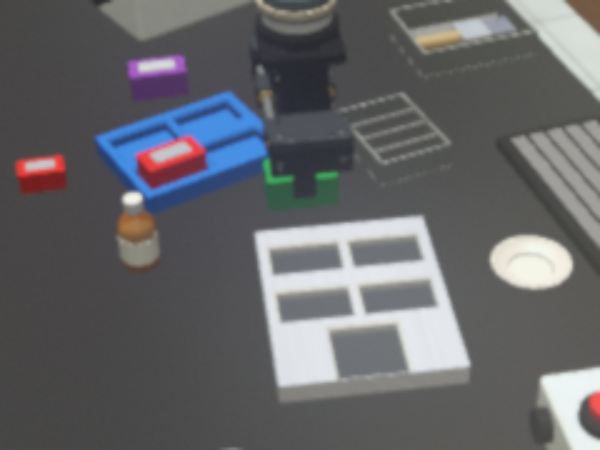

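The green block hangs level above its pocket, at about (302,185) in the crop. Lowering.

Request:
play_rows --gripper '[0.6, 0.6, 0.6, 0.6, 0.6, 0.6, 0.6, 0.6]' --delta_pos '[[-0.1, 0, 3], [-0.1, 0, 6], [-0.1, 0, 7.2], [-0.1, 0, 7.8], [-0.1, 0, 8.3], [-0.1, 0, 8.7], [-0.1, 0, 8.9], [-0.1, 0, 8.9]]' --turn '[[0, 0, 0], [0, 0, 0], [0, 0, 0], [0, 0, 0], [0, 0, 0], [0, 0, 0], [0, 0, 0], [0, 0, 0]]'

```text
time: 6.0
position: [0.5009, 0.096, 0.0297]
tool_rot: [0.098, 0.995, -0.0, 0.0]
ft_force: [0.2, -0.2, -1.0]
grip_width: 0.0394
grip_force: 30.0
```

Request:
play_rows --gripper '[-0.2, -0.2, -0.2, -0.2, -0.2, -0.2, -0.2]' --delta_pos '[[0, 0, 0], [0, 0, 0], [0, 0, 0], [0, 0, -3], [0, 0, -8], [0, 0, -12], [0, 0, -12]]' --turn '[[0, 0, 0], [0, 0, 0], [0, 0, 0], [0, 0, 0], [0, 0, 0], [0, 0, 0], [0, 0, 0]]'

```text
time: 6.88
position: [0.5032, 0.0961, 0.1526]
tool_rot: [0.098, 0.995, 0.0, 0.004]
ft_force: [0.4, 0.1, 0.5]
grip_width: 0.0521
grip_force: 0.0
```

```bash
python3 - <<'E'
from h import *
go(.4077,.2939,.12,103)
c=snap('side'); print(blobs(c,'green',.046), pockets(c,.019))
print([b for b in blobs(c,'grey',.046) if 25<b[2]<60 and 10<b[3]<35])
E
```

```text
delta cm [13.25 17.53  3.18] turn [-0.     0.008 -0.423] | pos [0.5032 0.0961 0.1526] q6 -1.4 t 6.875 w 0.0521 gf 0.0
[(497.9, 95.2, 66.0, 42.2, -11.0, [321.0, 235.0])] [(687.0, -205.0, 65.0, 61.4, 11.1), (485.5, 25.9, 74.9, 44.9, -11.6), (567.6, 9.2, 74.6, 44.5, -11.6), (582.2, 79.9, 74.9, 44.4, -11.1)]
[(499.8, 97.7, 44.1, 21.0, -11.1, [321.0, 235.0])]
```

Green is seated (inset centre at 499.8, 97.7 mm against the pocket's 499.8, 96.8). Next: red.

Request:
play_rows --gripper '[-0.26, -0.26, -0.26, -0.26, -0.26, -0.26, -0.26, -0.26, -0.26, -0.26]' --delta_pos '[[2.5, 3.5, 0.5], [5.5, 7.5, 1], [8.5, 11.5, 2], [11.5, 15.2, 3], [13.25, 17.5, 3.2], [13.25, 17.5, 3.2], [13.25, 17.5, 3.2], [13.25, 17.5, 3.2], [13.25, 17.5, 3.2], [13.25, 17.5, 3.2]]' --turn '[[0, 0, -0.1], [0, 0, -0.2], [0, 0, -0.3], [0, 0, -0.4], [0, 0, -0.423], [0, 0, -0.423], [0, 0, -0.423], [0, 0, -0.423], [0, 0, -0.423], [0, 0, -0.423]]'

```text
time: 8.18
position: [0.4055, 0.293, 0.1176]
tool_rot: [-0.112, 0.994, 0.0, 0.0]
ft_force: [-0.0, -0.4, 0.1]
grip_width: 0.0543
grip_force: 0.0
```

```bash
python3 - <<'E'
from h import *
go(.4077,.2939,.029,103)
E
```

```text
delta cm [-0.23  0.04  8.86] turn [-0.     0.    -0.002] | pos [0.4055 0.293  0.1176] q6 -1.39 t 8.175 w 0.0543 gf 0.0
```

Request:
play_rows --gripper '[-0.26, -0.26, -0.26, -0.26, -0.26, 0.6, 0.6, 0.6, 0.6, 0.6]' --delta_pos '[[-0.2, 0, 4], [-0.2, 0, 7.5], [-0.2, 0, 8.8], [-0.2, 0, 8.8], [-0.2, 0, 8.8], [-0.2, 0, 8.8], [-0.2, 0, 8.8], [-0.2, 0, 8.8], [-0.2, 0, 8.8], [-0.2, 0, 8.8]]' --turn '[[0, 0, 0], [0, 0, 0], [0, 0, 0], [0, 0, 0], [0, 0, 0], [0, 0, 0], [0, 0, 0], [0, 0, 0], [0, 0, 0], [0, 0, 0]]'

```text
time: 9.43
position: [0.4075, 0.2941, 0.0303]
tool_rot: [-0.113, 0.994, 0.0, 0.001]
ft_force: [-0.6, -0.5, 5.2]
grip_width: 0.0397
grip_force: 30.0
```

Request:
play_rows --gripper '[0.6, 0.6, 0.6, 0.6, 0.6]' --delta_pos '[[0, 0, -1], [0, 0, -4], [0, 0, -8], [0, 0, -10], [0, 0, -10]]' --turn '[[0, 0, 0], [0, 0, 0], [0, 0, 0], [0, 0, 0], [0, 0, 0]]'

```text
time: 10.05
position: [0.4079, 0.2945, 0.1312]
tool_rot: [-0.113, 0.994, 0.001, 0.002]
ft_force: [0.4, 0.4, -2.0]
grip_width: 0.0399
grip_force: 30.0
```

```bash
python3 - <<'E'
from h import *
c=snap('side'); print(pockets(c,.019)); print(blobs(c,'green',.046))
go(.5678,.0094,.12,78.7)
E
```

```text
[(687.0, -205.0, 65.0, 61.4, 11.1), (485.5, 25.9, 74.9, 44.9, -11.6), (567.6, 9.2, 74.6, 44.5, -11.6), (582.2, 79.9, 74.9, 44.4, -11.1)]
[(498.0, 95.2, 65.8, 41.7, -11.8, [321.0, 236.0])]
delta cm [ -9.28 -31.35   1.  ] turn [0.001 0.001 0.423] | pos [0.407  0.2941 0.13  ] q6 -1.39 t 10.1 w 0.0399 gf 30.0
```

Request:
play_rows --gripper '[0.6, 0.6, 0.6, 0.6, 0.6, 0.6, 0.6, 0.6, 0.6, 0.6, 0.6]' --delta_pos '[[-0.9, -3, 0], [-2.1, -7, 0.2], [-3.5, -12, 0.4], [-5, -17, 0.6], [-6.6, -22.5, 0.8], [-8, -27, 1], [-9, -30.2, 1], [-9.28, -31.35, 1], [-9.28, -31.35, 1], [-9.28, -31.35, 1], [-9.28, -31.35, 1]]' --turn '[[0, 0, 0.05], [0, 0, 0.12], [0, 0, 0.2], [0, 0, 0.28], [0, 0, 0.36], [0, 0, 0.42], [0, 0, 0.423], [0, 0, 0.423], [0, 0, 0.423], [0, 0, 0.423], [0, 0, 0.423]]'

```text
time: 11.48
position: [0.5669, 0.0107, 0.1195]
tool_rot: [0.097, 0.995, 0.0, -0.001]
ft_force: [-1.2, 1.0, -0.8]
grip_width: 0.0397
grip_force: 30.0
```

```bash
python3 - <<'E'
from h import *
c=snap('side'); print(pockets(c,.019)); print(blobs(c,'green',.046))
go(.5678,.0094,.029,78.7)
c=snap('top');p=proj(c,[[.449,-.325,.126]]);print(p)
for n,cc in (('top',c),('side',snap('side'))):
    h=cv2.cvtColor(cc['color'],cv2.COLOR_RGB2HSV); u,v=proj(cc,[[.45,-.325,.12]])[0].astype(int)
    print(n,u,v);print(h[v,u-14:u+15].tolist()); print(h[v-16:v+18:2,u].tolist())
E
```

```text
[(687.0, -205.0, 65.0, 61.4, 11.1), (485.5, 25.9, 74.8, 45.0, -11.4), (567.6, 9.4, 74.7, 44.8, -11.6)]
[(497.9, 95.2, 66.0, 42.2, -11.0, [321.0, 235.0])]
delta cm [-0.09 -0.1   9.06] turn [ 0.    -0.001  0.002] | pos [0.5671 0.0105 0.1196] q6 -1.55 t 11.525 w 0.0397 gf 30.0
[[472.98491362 277.66210112]]
top 472 277
[[106, 33, 99], [109, 35, 101], [109, 28, 100], [30, 8, 98], [23, 81, 114], [23, 140, 135], [23, 156, 173], [26, 151, 228], [28, 135, 250], [29, 126, 252], [30, 124, 252], [29, 125, 252], [29, 125, 252], [29, 124, 252], [29, 125, 252], [29, 125, 252], [29, 126, 252], [29, 125, 252], [29, 125, 252], [29, 126, 252], [29, 126, 252], [29, 129, 252], [29, 128, 252], [29, 128, 252], [29, 121, 251], [28, 73, 244], [43, 8, 238], [98, 12, 233], [102, 18, 145]]
[[99, 7, 245], [90, 3, 252], [90, 3, 252], [35, 15, 203], [29, 130, 250], [29, 125, 252], [29, 125, 252], [29, 125, 252], [29, 125, 252], [29, 125, 252], [29, 125, 252], [29, 125, 252], [28, 134, 250], [23, 143, 155], [105, 16, 95], [107, 35, 102], [108, 33, 101]]
side 368 345
[[23, 11, 92], [25, 32, 97], [23, 89, 118], [24, 130, 141], [24, 148, 177], [26, 161, 217], [26, 162, 238], [27, 162, 244], [27, 162, 245], [27, 162, 245], [27, 162, 245], [27, 161, 245], [27, 161, 245], [27, 160, 245], [27, 161, 245], [27, 162, 245], [27, 161, 245], [27, 161, 245], [27, 161, 245], [27, 161, 245], [27, 162, 245], [27, 161, 245], [27, 160, 245], [27, 162, 245], [27, 162, 245], [27, 161, 245], [27, 156, 241], [26, 125, 221], [25, 61, 168]]
[[30, 8, 90], [23, 11, 91], [23, 11, 91], [24, 97, 140], [27, 162, 242], [27, 163, 245], [27, 163, 245], [27, 162, 245], [27, 161, 245], [27, 159, 245], [27, 159, 245], [27, 159, 245], [26, 158, 234], [24, 139, 165], [25, 115, 135], [24, 116, 134], [24, 98, 135]]
```

Request:
play_rows --gripper '[0.6, 0.6, 0.6, 0.6, 0.6, 0.6, 0.6, 0.6]' --delta_pos '[[-0.05, -0.05, 3], [-0.05, -0.05, 6], [-0.05, -0.05, 7.2], [-0.05, -0.05, 7.8], [-0.05, -0.05, 8.3], [-0.05, -0.05, 8.7], [-0.05, -0.05, 9.0], [-0.05, -0.05, 9.0]]' --turn '[[0, 0, 0], [0, 0, 0], [0, 0, 0], [0, 0, 0], [0, 0, 0], [0, 0, 0], [0, 0, 0], [0, 0, 0]]'

```text
time: 12.62
position: [0.5686, 0.0086, 0.0303]
tool_rot: [0.098, 0.995, -0.0, 0.001]
ft_force: [-1.1, -0.1, 3.3]
grip_width: 0.04
grip_force: 30.0
```

```bash
python3 - <<'E'
from h import *
o=robot.get_obs();print(o['ft_force'],o['position'],o['grip_force'])
for n in('top','side'):
    c=snap(n);h=cv2.cvtColor(c['color'],cv2.COLOR_RGB2HSV)
    m=((h[:,:,0]>20)&(h[:,:,0]<36)&(h[:,:,1]>65)&(h[:,:,2]>195)).astype(np.uint8)
    m[:,:300]=0
    cs,_=cv2.findContours(m,cv2.RETR_EXTERNAL,cv2.CHAIN_APPROX_NONE);k=max(cs,key=cv2.contourArea)
    print(n,cv2.minAreaRect((ray(c,k[:,0]+0.,.126)[:,:2]*1000).astype(np.float32)))
    m=mask(c,'grey'); cs,_=cv2.findContours(m,cv2.RETR_EXTERNAL,cv2.CHAIN_APPROX_NONE)
    print([cv2.minAreaRect((ray(c,k[:,0]+0.,.008)[:,:2]*1000).astype(np.float32)) for k in cs if cv2.pointPolygonTest(k,tuple(map(float,proj(c,[[.40,-.29,.008]])[0])),False)>0])
    m=mask(c,'red'); cs,_=cv2.findContours(m,cv2.RETR_EXTERNAL,cv2.CHAIN_APPROX_NONE)
    for k in cs:
        if k[:,0,0].mean()>400: print('button',ray(c,[cv2.minAreaRect(k)[0]],.067))
E
```

```text
[-1.08486409 -0.11411898  3.29200327] [0.568602   0.00862035 0.03034166] 30.000735819339752
top ((450.55035400390625, -327.1310119628906), (39.48709487915039, 37.879764556884766), 1.8795000314712524)
[((467.2025146484375, -327.0564270019531), (149.9620819091797, 122.43228149414062), 0.9705767631530762)]
button [[ 0.66140229 -0.24500806  0.067     ]]
side ((451.085205078125, -328.634033203125), (39.010318756103516, 38.99559783935547), 2.9389026165008545)
[((459.3436279296875, -328.7791442871094), (132.3558807373047, 122.46200561523438), 1.0492217540740967)]
button [[ 0.66598768 -0.23270139  0.067     ]]
```

Request:
play_rows --gripper '[-0.2, -0.2, -0.2, -0.2, -0.2, -0.2, -0.2]' --delta_pos '[[0, 0, 0], [0, 0, 0], [0, 0, 0], [0, 0, -4], [0, 0, -9], [0, 0, -15], [0, 0, -16]]' --turn '[[0, 0, 0], [0, 0, 0], [0, 0, 0], [0, 0, 0], [0, 0, 0], [0, 0, 0], [0, 0, 0]]'

```text
time: 13.6
position: [0.571, 0.0083, 0.1939]
tool_rot: [0.098, 0.995, -0.0, 0.005]
ft_force: [-0.1, -0.1, -0.6]
grip_width: 0.0521
grip_force: 0.0
```

```bash
python3 - <<'E'
from h import *
go(.4508,-.3279,.19,91.3)
c=snap('side');print([b for b in blobs(c,'grey',.046) if 25<b[2]<60 and 10<b[3]<35],pockets(c,.019))
E
```

```text
delta cm [  5.23 -35.32   0.34] turn [-0.001  0.009 -0.219] | pos [0.571  0.0083 0.1939] q6 -1.56 t 13.6 w 0.0521 gf 0.0
[(499.8, 97.7, 44.1, 21.0, -11.1, [321.0, 235.0])] [(687.0, -205.0, 65.0, 61.4, 11.1), (485.5, 25.9, 74.9, 44.9, -11.6)]
```

Request:
play_rows --gripper '[-0.5, -0.5, -0.5, -0.5, -0.5, -0.5, -0.5, -0.5, -0.5, -0.5, -0.5]' --delta_pos '[[0.5, -4, 0], [1.3, -9, 0.1], [2.2, -15, 0.2], [3.1, -21, 0.3], [4, -27, 0.3], [4.7, -32, 0.3], [5.2, -35.3, 0.3], [5.2, -35.3, 0.3], [5.2, -35.3, 0.3], [5.2, -35.3, 0.3], [5.2, -35.3, 0.3]]' --turn '[[0, 0, -0.05], [0, 0, -0.1], [0, 0, -0.15], [0, 0, -0.2], [0, 0, -0.219], [0, 0, -0.219], [0, 0, -0.219], [0, 0, -0.219], [0, 0, -0.219], [0, 0, -0.219], [0, 0, -0.219]]'

```text
time: 15.02
position: [0.4485, -0.3261, 0.1864]
tool_rot: [-0.012, 1.0, 0.0, -0.0]
ft_force: [0.5, -1.0, 1.5]
grip_width: 0.0652
grip_force: 0.0
```

```bash
python3 - <<'E'
from h import *
go(.4508,-.3279,.101,91.3)
c=snap('side','s2.png');print([b for b in blobs(c,'grey',.046) if 25<b[2]<60 and 10<b[3]<35],pockets(c,.019),blobs(c,'red',.046))
cv2.imwrite('pics/s2c.png',cv2.resize(c['color'][180:430,250:500,::-1],None,fx=2.4,fy=2.4))
E
```

```text
delta cm [-0.22 -0.19  8.54] turn [ 0.    -0.     0.001] | pos [ 0.4485 -0.3261  0.1864] q6 -2.43 t 15.025 w 0.0652 gf 0.0
[(499.8, 97.7, 44.1, 21.0, -11.1, [321.0, 235.0])] [(687.9, -204.9, 63.0, 61.3, 10.9)] [(263.2, 303.7, 61.5, 52.6, 83.6, [216.0, 209.0]), (677.7, -216.6, 34.4, 33.4, 10.2, [444.0, 302.0])]
```

View pics/s2c.png

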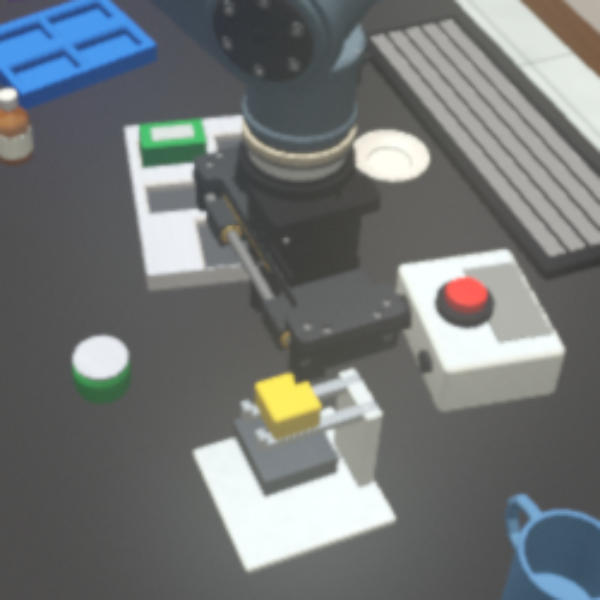

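The gripper is aligned above the yellow head (crop at (288,402)). Lower and grip.

Request:
play_rows --gripper '[-0.5, -0.5, -0.5, -0.5, -0.5, 0.6, 0.6, 0.6, 0.6, 0.6, 0.6]' --delta_pos '[[-0.1, -0.1, 4], [-0.1, -0.1, 7], [-0.1, -0.1, 8.5], [-0.1, -0.1, 8.5], [-0.1, -0.1, 8.5], [-0.1, -0.1, 8.5], [-0.1, -0.1, 8.5], [-0.1, -0.1, 8.5], [-0.1, -0.1, 8.5], [-0.1, -0.1, 8.5], [-0.1, -0.1, 8.5]]' --turn '[[0, 0, 0], [0, 0, 0], [0, 0, 0], [0, 0, 0], [0, 0, 0], [0, 0, 0], [0, 0, 0], [0, 0, 0], [0, 0, 0], [0, 0, 0], [0, 0, 0]]' --squeeze 40

```text
time: 16.45
position: [0.4493, -0.3285, 0.1019]
tool_rot: [-0.011, 1.0, -0.0, 0.0]
ft_force: [-1.2, 0.1, 5.1]
grip_width: 0.0397
grip_force: 40.0
```

```bash
python3 - <<'E'
from h import *
go(.4508,-.3279,.121,91.3)
go(.3508,-.3279,.121,91.3)
print(robot.get_obs()['ft_force'])
c=snap('top');print(pockets(c,.019),[b for b in blobs(c,'grey',.046) if 25<b[2]<60 and 10<b[3]<35])
E
```

```text
delta cm [-0.15  0.06 -1.91] turn [-0.001  0.    -0.   ] | pos [ 0.4493 -0.3285  0.1019] q6 -2.42 t 16.45 w 0.0397 gf 40.0
delta cm [ 9.85  0.28 -1.91] turn [-0.001  0.    -0.   ] | pos [ 0.4493 -0.3285  0.1019] q6 -2.42 t 16.45 w 0.0397 gf 40.0
[-1.23144304  0.12864835  5.05101831]
[(502.1, 97.9, 80.2, 48.7, -11.2), (571.3, 9.8, 82.4, 47.5, -11.2), (582.1, 80.4, 74.6, 44.6, -12.1)] [(437.7, 492.4, 42.9, 19.9, -8.4, [103.0, 255.0]), (302.2, 46.9, 39.1, 32.0, 48.0, [292.0, 334.0]), (218.1, 124.0, 34.0, 27.9, 48.6, [253.0, 369.0]), (316.7, -689.7, 43.2, 10.3, -81.5, [628.0, 358.0]), (715.3, -306.9, 38.3, 20.4, 40.4, [458.0, 171.0]), (266.5, 342.9, 29.8, 12.4, -5.6, [156.0, 338.0]), (154.3, 183.0, 30.4, 22.9, 49.0, [222.0, 397.0])]
```

Request:
play_rows --gripper '[0.6, 0.6, 0.6, 0.6, 0.6, 0.6, 0.6, 0.6, 0.6]' --delta_pos '[[0, 0, -1], [0, 0, -2], [0, 0, -2.2], [0, 0, -2.2], [2, 0, -2.2], [5, 0.1, -2.2], [8, 0.2, -2.2], [10, 0.2, -2.5], [10, 0.2, -3]]' --turn '[[0, 0, 0], [0, 0, 0], [0, 0, 0], [0, 0, 0], [0, 0, 0], [0, 0, 0], [0, 0, 0], [0, 0, 0], [0, 0, 0]]'

```text
time: 17.62
position: [0.3481, -0.3286, 0.1325]
tool_rot: [-0.01, 1.0, 0.0, -0.0]
ft_force: [0.2, -0.3, -4.0]
grip_width: 0.0396
grip_force: 40.0
```

```bash
python3 - <<'E'
from h import *
go(.5119,-.053,.13,78.7)
c=snap('side','s3.png')
cv2.imwrite('pics/s3c.png',cv2.resize(c['color'][180:430,250:500,::-1],None,fx=2.4,fy=2.4))
for k in ('side','top'):
    c=snap(k);print(k,pockets(c,.019),[b for b in blobs(c,'grey',.046) if 25<b[2]<60 and 10<b[3]<35])
E
```

```text
delta cm [-16.93  27.23   0.25] turn [ 0.    -0.     0.217] | pos [ 0.3481 -0.3286  0.1325] q6 -2.58 t 17.625 w 0.0396 gf 40.0
side [(687.9, -204.8, 63.0, 61.5, 10.9)] []
top [(485.2, 26.2, 74.4, 44.1, -11.6), (502.1, 97.9, 80.2, 48.7, -11.2), (571.3, 9.8, 82.4, 47.5, -11.2), (582.1, 79.8, 74.6, 45.0, -11.1), (675.5, -252.2, 59.0, 55.8, -40.0)] [(437.7, 492.4, 42.9, 19.9, -8.4, [103.0, 255.0]), (245.2, 43.7, 40.7, 32.9, 35.8, [291.0, 360.0]), (194.5, 114.9, 34.4, 26.7, 33.5, [255.0, 381.0]), (266.7, 342.9, 29.4, 12.4, -5.6, [156.0, 338.0])]
```

View pics/s3c.png

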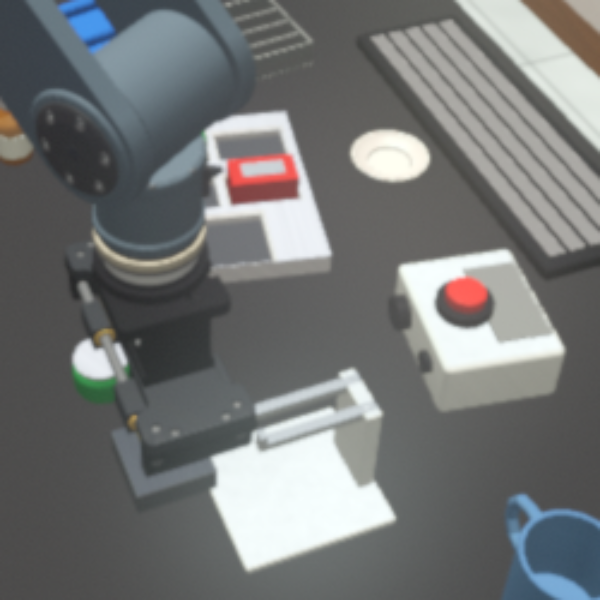

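The reference is off the fork and held upright; red is seated in its pocket. Carry it to the square pocket.

Request:
play_rows --gripper '[0.6, 0.6, 0.6, 0.6, 0.6, 0.6, 0.6, 0.6, 0.6, 0.6, 0.6]' --delta_pos '[[-1.6, 2.6, 0], [-4, 6.5, 0], [-7, 11.3, 0], [-10, 16, 0], [-13, 21, 0], [-15.5, 25, 0.2], [-16.8, 27.2, 0.3], [-16.8, 27.2, 0.3], [-16.8, 27.2, 0.3], [-16.8, 27.2, 0.3], [-16.8, 27.2, 0.3]]' --turn '[[0, 0, 0.05], [0, 0, 0.1], [0, 0, 0.15], [0, 0, 0.2], [0, 0, 0.217], [0, 0, 0.217], [0, 0, 0.217], [0, 0, 0.217], [0, 0, 0.217], [0, 0, 0.217], [0, 0, 0.217]]'

```text
time: 19.15
position: [0.5109, -0.0537, 0.1286]
tool_rot: [0.098, 0.995, -0.0, -0.0]
ft_force: [0.1, 0.2, -3.5]
grip_width: 0.04
grip_force: 40.0
```

```bash
python3 - <<'E'
from h import *
go(.5105,-.0527,.062,78.7)
c=snap('side'); print(pockets(c,.019),[b for b in blobs(c,'grey',.046) if 25<b[2]<60 and 10<b[3]<35])
cv2.imwrite('pics/s4c.png',cv2.resize(c['color'][170:350,250:490,::-1],None,fx=3,fy=3))
c=snap('top'); print(pockets(c,.019))
E
```

```text
delta cm [0.06 0.1  6.66] turn [-0.    -0.     0.001] | pos [ 0.5109 -0.0537  0.1286] q6 -1.7 t 19.15 w 0.04 gf 40.0
[(687.0, -205.0, 65.0, 61.4, 11.1)] [(499.8, 97.7, 44.1, 21.0, -11.1, [321.0, 235.0])]
[(675.5, -252.2, 59.0, 55.8, -40.0)]
```

View pics/s4c.png

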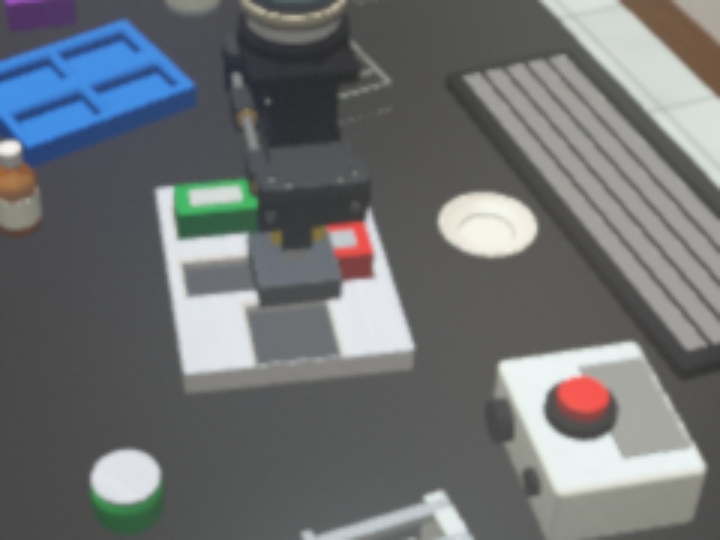

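Held level above the square pocket (295,330 in the crop). Lowering.

Request:
play_rows --gripper '[0.6, 0.6, 0.6, 0.6, 0.6, 0.6, 0.6, 0.6]' --delta_pos '[[0, 0.05, 2.5], [0, 0.05, 4.5], [0, 0.05, 5.2], [0, 0.05, 5.7], [0, 0.05, 6.1], [0, 0.05, 6.4], [0, 0.05, 6.65], [0, 0.05, 6.65]]' --turn '[[0, 0, 0], [0, 0, 0], [0, 0, 0], [0, 0, 0], [0, 0, 0], [0, 0, 0], [0, 0, 0], [0, 0, 0]]'

```text
time: 20.25
position: [0.5114, -0.0524, 0.0622]
tool_rot: [0.097, 0.995, -0.0, 0.0]
ft_force: [0.5, 0.1, -2.9]
grip_width: 0.0398
grip_force: 40.0
```

Request:
play_rows --gripper '[0.6, -0.3, -0.3, -0.3, -0.3, -0.3, -0.3, -0.3]' --delta_pos '[[0, 0, 0.1], [0, 0, 0.1], [0, 0, 0.1], [0, 0, 0.1], [0, 0, -3], [0, 0, -7], [0, 0, -10], [0, 0, -10]]' --turn '[[0, 0, 0], [0, 0, 0], [0, 0, 0], [0, 0, 0], [0, 0, 0], [0, 0, 0], [0, 0, 0], [0, 0, 0]]'

```text
time: 21.25
position: [0.5128, -0.0529, 0.1642]
tool_rot: [0.097, 0.995, -0.001, 0.003]
ft_force: [-0.5, 0.5, -0.4]
grip_width: 0.0567
grip_force: 0.0
```

```bash
python3 - <<'E'
from h import *
go(.658,-.2425,.13,78.7)
E
```

```text
delta cm [-17.89 -15.79   3.53] turn [-0.001  0.006  0.002] | pos [ 0.5128 -0.0529  0.1642] q6 -1.7 t 21.25 w 0.0567 gf 0.0
```

Request:
play_rows --gripper '[1, 1, 1, 1, 1, 1, 1, 1, 1]' --delta_pos '[[-3, -2.5, 0], [-7, -6, 0.5], [-11, -9.5, 1], [-15, -13, 2], [-17.5, -15.5, 3], [-17.9, -15.8, 3.5], [-17.9, -15.8, 3.5], [-17.9, -15.8, 3.5], [-17.9, -15.8, 3.5]]' --turn '[[0, 0, 0], [0, 0, 0], [0, 0, 0], [0, 0, 0], [0, 0, 0], [0, 0, 0], [0, 0, 0], [0, 0, 0], [0, 0, 0]]'

```text
time: 22.38
position: [0.656, -0.2409, 0.1277]
tool_rot: [0.097, 0.995, 0.0, 0.0]
ft_force: [-0.3, -0.4, -0.1]
grip_width: 0.0001
grip_force: 0.0
```

```bash
python3 - <<'E'
from h import *
go(.658,-.2425,.08,78.7)
for n in('top','side'):
    c=snap(n);h=cv2.cvtColor(c['color'],cv2.COLOR_RGB2HSV)
    print(n,pockets(c,.019),[b for b in blobs(c,'grey',.046) if 35<b[2]<60 and 10<b[3]<35])
    m=((h[:,:,0]>20)&(h[:,:,0]<36)&(h[:,:,1]>65)&(h[:,:,2]>195)).astype(np.uint8); m[:,:260]=0
    cs,_=cv2.findContours(m,cv2.RETR_EXTERNAL,cv2.CHAIN_APPROX_NONE);k=max(cs,key=cv2.contourArea)
    print('head',cv2.minAreaRect((ray(c,k[:,0]+0.,.086)[:,:2]*1000).astype(np.float32)))
a=c['color'][180:320,290:470,::-1]
cv2.imwrite('pics/s5.png',cv2.resize(a,None,fx=4,fy=4))
E
```

```text
delta cm [-0.23 -0.12  4.77] turn [0.    0.    0.004] | pos [ 0.656  -0.2409  0.1277] q6 -1.89 t 22.375 w 0.0001 gf 0.0
top [] [(437.7, 492.4, 42.9, 19.9, -8.4, [103.0, 255.0]), (337.9, 172.0, 38.3, 31.3, 69.0, [237.0, 312.0])]
head ((506.4564514160156, -51.450077056884766), (39.05565643310547, 27.17840003967285), 76.36675262451172)
side [(687.0, -205.0, 65.0, 61.4, 11.1)] [(499.8, 97.7, 44.1, 21.0, -11.1, [321.0, 235.0]), (568.9, 10.3, 42.0, 18.6, -10.4, [359.0, 250.0])]
head ((513.0339965820312, -53.522850036621094), (39.70370864868164, 39.796016693115234), 79.35124969482422)
```

View pics/s5.png

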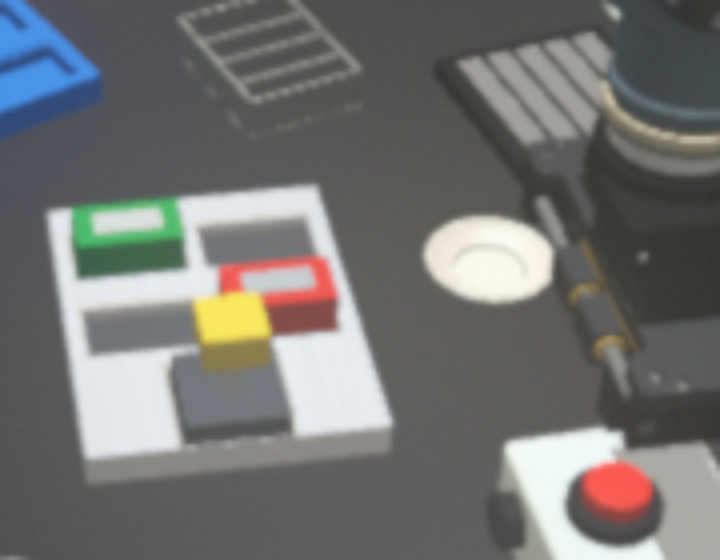

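All three blocks are seated: red inset at (568.9, 10.3) mm, head at (513.0, −53.5) mm, both on the pocket centres. Press the button.

Request:
play_rows --gripper '[1, 1, 1, 1, 1, 1, 1]' --delta_pos '[[-0.1, -0.1, 2], [-0.1, -0.1, 3.5], [-0.1, -0.1, 4.2], [-0.1, -0.1, 4.6], [-0.1, -0.1, 5.0], [-0.1, -0.1, 5.2], [-0.1, -0.1, 5.2]]' --turn '[[0, 0, 0], [0, 0, 0], [0, 0, 0], [0, 0, 0], [0, 0, 0], [0, 0, 0], [0, 0, 0]]'

```text
time: 23.35
position: [0.6565, -0.2429, 0.0764]
tool_rot: [0.097, 0.995, 0.0, -0.001]
ft_force: [-4.5, 2.4, 7.1]
grip_width: 0.0004
grip_force: 3.6
```

Request:
play_rows --gripper '[1, 1, 1, 1]' --delta_pos '[[0, 0, 0.2], [0, 0, 0.35], [0, 0, 0.5], [0, 0, 0.5]]' --turn '[[0, 0, 0], [0, 0, 0], [0, 0, 0], [0, 0, 0]]'

```text
time: 23.85
position: [0.6566, -0.2429, 0.076]
tool_rot: [0.097, 0.995, -0.0, -0.0]
ft_force: [-10.6, 4.2, 25.9]
grip_width: 0.0006
grip_force: 13.0
```

```bash
python3 - <<'E'
from h import *
c=snap('side');d=snap('top')
a=cv2.resize(c['color'][255:355,400:500,::-1],None,fx=4,fy=4);b=cv2.resize(d['color'][140:240,380:480,::-1],None,fx=4,fy=4)
cv2.imwrite('pics/p1.png',np.hstack([a,b]))
E
```

```text
(no output)
```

View pics/p1.png

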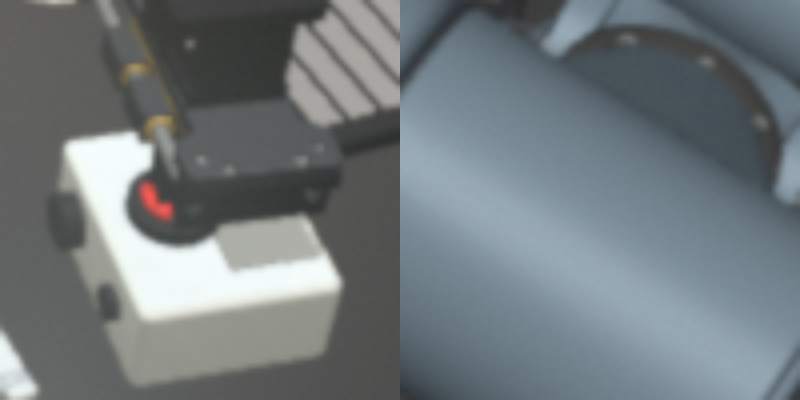

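The fingers are on the red button, and it sits flush in its collar (crop at (155,200)). Lift off.

Request:
play_rows --gripper '[1, 1, 1, 1, 1, 1, 1, 1, 1]' --delta_pos '[[0, 0, -2], [0, 0, -6], [0, 0, -10], [2, -4, -12], [4, -9, -12], [6, -14, -12], [7, -16, -12], [7, -16, -12], [7, -16, -12]]' --turn '[[0, 0, 0], [0, 0, 0], [0, 0, 0], [0, 0, 0], [0, 0, 0], [0, 0, 0], [0, 0, 0], [0, 0, 0], [0, 0, 0]]'

```text
time: 25.08
position: [0.5584, -0.3853, 0.1899]
tool_rot: [0.097, 0.995, 0.0, 0.0]
ft_force: [-0.2, -0.2, 0.0]
grip_width: 0.0006
grip_force: 0.0
```

```bash
python3 - <<'E'
from h import *
o=robot.get_obs();print(o['position'],o['ft_force'])
c=snap('side');d=snap('top')
for n,c_ in (('side',c),('top',d)):
    print(n,pockets(c_,.019),[b for b in blobs(c_,'grey',.046) if 35<b[2]<60 and 10<b[3]<35],blobs(c_,'red',.067)[-1:])
    h=cv2.cvtColor(c_['color'],cv2.COLOR_RGB2HSV);m=((h[:,:,0]>20)&(h[:,:,0]<36)&(h[:,:,1]>65)&(h[:,:,2]>195)).astype(np.uint8); m[:,:260]=0
    cs,_=cv2.findContours(m,cv2.RETR_EXTERNAL,cv2.CHAIN_APPROX_NONE);k=max(cs,key=cv2.contourArea)
    print('head',cv2.minAreaRect((ray(c_,k[:,0]+0.,.086)[:,:2]*1000).astype(np.float32)))
a=cv2.resize(c['color'][180:380,290:510,::-1],None,fx=2,fy=2)[:400,:400];b=cv2.resize(d['color'][160:300,250:390,::-1],(400,400))
cv2.imwrite('pics/p2.png',np.hstack([a,b]))
E
```

```text
[ 0.55835121 -0.38530625  0.18994343] [-0.21627219 -0.20261627  0.03535651]
side [] [(499.6, 97.7, 44.6, 21.0, -11.1, [321.0, 235.0]), (568.8, 10.5, 41.9, 19.0, -9.2, [359.0, 250.0])] [(261.4, 273.7, 59.9, 51.3, 83.6, [216.0, 209.0])]
head ((512.8290405273438, -53.86448669433594), (40.447235107421875, 40.65263748168945), 79.37236785888672)
top [(502.1, 97.9, 80.2, 48.7, -11.2), (582.1, 79.8, 74.6, 45.0, -11.1)] [(437.7, 492.4, 42.9, 19.9, -8.4, [103.0, 255.0]), (312.6, 67.5, 39.8, 31.1, 56.4, [283.0, 328.0]), (567.2, 8.9, 42.5, 18.6, -11.0, [319.0, 219.0])] [(558.5, 8.3, 69.3, 36.7, -11.5, [318.0, 217.0])]Traceback (most recent call last):
  File "<stdin>", line 7, in <module>
ValueError: max() iterable argument is empty
```

Blocks remain seated. I'll re-press once in steps to confirm a full 7 mm of travel.

```bash
python3 - <<'E'
from h import *
go(.659,-.2425,.10,78.7)
E
```

```text
delta cm [-7.13 15.9   9.01] turn [0.001 0.    0.005] | pos [ 0.5586 -0.3849  0.19  ] q6 -2.15 t 25.175 w 0.0005 gf 0.0
```

Request:
play_rows --gripper '[1, 1, 1, 1, 1, 1, 1, 1, 1, 1]' --delta_pos '[[-2, 5, 0], [-4.5, 10, 0], [-6.6, 14.6, 0], [-7.1, 15.9, 1], [-7.1, 15.9, 5], [-7.1, 15.9, 8], [-7.1, 15.9, 9], [-7.1, 15.9, 10], [-7.1, 15.9, 10.5], [-7.1, 15.9, 10.5]]' --turn '[[0, 0, 0], [0, 0, 0], [0, 0, 0], [0, 0, 0], [0, 0, 0], [0, 0, 0], [0, 0, 0], [0, 0, 0], [0, 0, 0], [0, 0, 0]]'

```text
time: 26.42
position: [0.6581, -0.2447, 0.0855]
tool_rot: [0.097, 0.995, -0.0, 0.0]
ft_force: [0.7, -0.2, 0.2]
grip_width: 0.0001
grip_force: 0.0
```

Request:
play_rows --gripper '[1, 1]' --delta_pos '[[0, 0, 0.2], [0, 0, 0.2]]' --turn '[[0, 0, 0], [0, 0, 0]]'

```text
time: 26.68
position: [0.658, -0.2446, 0.0835]
tool_rot: [0.097, 0.995, -0.0, 0.0]
ft_force: [0.4, 0.1, -0.1]
grip_width: 0.0004
grip_force: 0.2
```

Request:
play_rows --gripper '[1, 1]' --delta_pos '[[0, 0, 0.2], [0, 0, 0.2]]' --turn '[[0, 0, 0], [0, 0, 0]]'

```text
time: 26.92
position: [0.6581, -0.2445, 0.0814]
tool_rot: [0.097, 0.995, -0.0, 0.0]
ft_force: [-1.1, -0.1, 2.2]
grip_width: 0.0008
grip_force: 1.2
```

Request:
play_rows --gripper '[1, 1]' --delta_pos '[[0, 0, 0.2], [0, 0, 0.2]]' --turn '[[0, 0, 0], [0, 0, 0]]'

```text
time: 27.18
position: [0.658, -0.2445, 0.0793]
tool_rot: [0.097, 0.995, -0.0, 0.0]
ft_force: [-0.9, -0.1, 3.0]
grip_width: 0.0004
grip_force: 1.7
```

Request:
play_rows --gripper '[1, 1]' --delta_pos '[[0, 0, 0.2], [0, 0, 0.2]]' --turn '[[0, 0, 0], [0, 0, 0]]'

```text
time: 27.42
position: [0.6581, -0.2446, 0.0773]
tool_rot: [0.097, 0.995, -0.0, 0.0]
ft_force: [-1.0, 0.0, 5.5]
grip_width: 0.0002
grip_force: 2.2
```

Request:
play_rows --gripper '[1, 1]' --delta_pos '[[0, 0, 0.3], [0, 0, 0.3]]' --turn '[[0, 0, 0], [0, 0, 0]]'

```text
time: 27.68
position: [0.6581, -0.2445, 0.0763]
tool_rot: [0.097, 0.995, -0.0, 0.0]
ft_force: [-3.3, 0.8, 13.3]
grip_width: 0.0005
grip_force: 6.3
```

Contact began at about 83 mm and the hard stop came at 76 mm, so the button went through its full 7 mm. Retreat and make the final check.

Request:
play_rows --gripper '[1, 1, 1, 1, 1, 1, 1, 1, 1, 1]' --delta_pos '[[0, 0, -2], [0, 0, -6], [0, 0, -10], [2, -4, -12], [5, -9, -12], [8, -14, -12], [11, -18, -12], [13, -20, -12], [13, -20, -12], [13, -20, -12]]' --turn '[[0, 0, 0], [0, 0, 0], [0, 0, 0], [0, 0, 0], [0, 0, 0], [0, 0, 0], [0, 0, 0], [0, 0, 0], [0, 0, 0], [0, 0, 0]]'

```text
time: 28.92
position: [0.492, -0.4149, 0.194]
tool_rot: [0.097, 0.995, 0.0, 0.0]
ft_force: [0.2, -0.1, -0.8]
grip_width: 0.0005
grip_force: 0.0
```

```bash
python3 - <<'E'
from h import *
c=snap('side');d=snap('top');print(robot.get_obs()['ft_force'])
a=cv2.resize(c['color'][180:380,290:490,::-1],(400,400));b=cv2.resize(d['color'][160:300,250:390,::-1],(400,400))
cv2.imwrite('pics/p2.png',np.hstack([a,b]))
print([x for x in blobs(c,'grey',.046) if 35<x[2]<60 and 10<x[3]<35],[x for x in blobs(c,'red',.067) if x[5][0]>400],[x for x in blobs(c,'yellow',.086)])
E
```

```text
[ 0.24838146 -0.52229813 -0.19205757]
[(499.6, 97.6, 44.5, 21.3, -11.9, [321.0, 235.0]), (568.9, 10.3, 42.0, 18.6, -10.4, [359.0, 250.0])] [] [(512.7, -54.4, 41.5, 40.7, 79.4, [348.0, 260.0])]
```

View pics/p2.png

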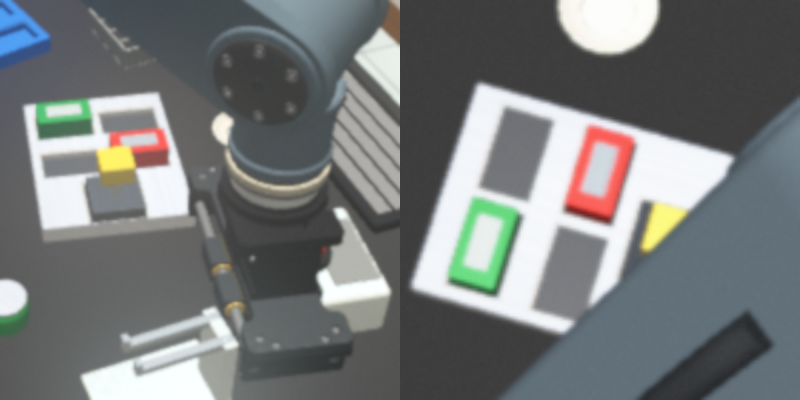

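The picture shows green (65,118), red (140,147) and the reference (115,180) seated, with the arm clear of everything.

```bash
python3 -c "
from rig import robot
print(robot.hand_in())"
```

```text
the job is handed in; nothing more can be done
None
```

Job handed in at about 29 s: the camera check showed the two specimen blocks present (green, red) and the reference block seated in the carrier. The start button went through its full 7 mm; I pressed it twice, the second time to confirm the travel. The arm hid it in the last pictures, so I did not see it spring back up, and the hand-in returned no verdict.

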